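# Close up and ventilate the regulator drying box

### The arm

A 6-joint arm with a two-finger parallel gripper is mounted at the origin on the work surface. World frame = base frame: x ahead of the robot, y to its left, z up, the work surface at z = 0. Lengths are in m, angles in rad, forces in N, time in s.
With the tool pointing down it reaches from about 0.35 to 0.85 m from the base axis. Payload 8.1 kg.
Tool frame: the origin (TCP) lies on the centre line of the jaws, within the pads' length; the fingertips stand robot.tips_ahead ahead of it and the grasp point (between the pads) lies 6 mm ahead of it (robot.tips_ahead is the distance from the TCP to the fingertips, in m); z points along the fingers, y is the line along which they close (so a half turn about z gives the same grasp; the last joint's range is limited). The gripper opens to 93 mm and grips with 3 to 60 N. Pads are 15 mm wide; open, the fingers measure 128 mm over their backs; the gripper's body (75 mm by 188 mm) begins 65 mm behind the grasp point.
Start: joints at [-1.192, 0.13, 1.488, -0, 1.523, -0.085], TCP at [0.268, -0.537, 0.244] pointing down, gripper open.
Joint ranges: [-2.96, 2.96], [-0.89, 2.26], [0.02, 2.5], [-1.34, 4.48], [0, 2.73], [-2.66, 2.66]. Speed limits (rad/s): [2.39, 2.39, 2.79, 3.14, 3.14, 3.14].

### API

Orientations are given as a rotation vector (axis times angle).
In Python, from plant import robot gives the robot as it stands.
- The arm moves only by the tool apply_moves, never from a script. Its arguments are lists of equal length, an entry for each row: "delta_pos": the shift along the tool's x, y, z in cm, a list of three; "twist": the turn about the tool's z in rad. A call has 1 to 8 rows; each row shifts and turns the commanded pose from where the row before left it, along the tool's axes as they then stand; what a row does not reach is not made up. A row lasts 1/8 s, in which the tool goes at most 62.5 mm and 10.7 degrees, less where a joint would pass 70% of its speed; a pose out of reach is approached as far as the arm can. A call with a gripper value outside its range is refused whole. "gripper" is the finger opening in cm, from 0 to 9.3, set as the call begins (left out, the last holds). The fingers move at their own pace and stop on an object; "squeeze" is the grip in N (left out, the last holds). Time passes only in rows, so rows that do not move let the fingers close. It gives the time, the measured TCP pose, the force, the opening and the grip force at its end, in the units of the state.
- robot.read_state(): the state, without advancing time (a new reading comes with each control period).
- robot.read_camera(name): name is "side" or "top"; returns a dict with "frame" (384x512x3 uint8, red, green, blue), "vertical_fov" (degrees; the focal length in pixels is half the picture's height over the tangent of half this angle, whatever the lens; pixels are square), "cx", "cy" (the principal point, pixels), "k1" (the pictures are not rectified: a ray, as slopes to the right and down, at radius r is drawn at 1 + k1 r^2 times it, then the intrinsics apply), "R" (3x3) and "t" (3): a world point X has camera coordinates R X + t. Camera axes: x right, y down, z forward; pixel columns grow to the right and rows downward; lengths in m; the calibration is good to about 2 mm. A picture is of the moment at which its call begins. There is no depth.
- robot.close_job(): hands the job in; it is judged then, once.
The state is a dict: "t": time; "q": joint angles; "dq": joint speeds; "joint_torque": joint torques, N m; "tool_pos": TCP position; "orientation": TCP orientation; "force": force on the tool from outside, world axes, zero at the start; "wrist_torque": the same for the moment, N m; "opening": finger opening in m; "gripper_force": force on a finger pad.
Only numpy, scipy, OpenCV 4.12 (cv2) and the standard library are available. Lean on these libraries where they do the work, as an engineer would, in place of code of your own. Each camera call takes 0.05 s, during which the arm holds its last target. There are 200 camera calls.

### The job

Put all the washed regulator parts from the rinse mat into the blue drying box, then set the vented lid squarely down on the box and swing the red-barred clamp fully down onto it. Last, take the fan by its orange bar and swivel and tilt it so that it blows straight at the middle of the closed box. Leave the grease jar, the wrench and the cleaner bottle where they are.

Things in the scene. Friction and masses are not known exactly. Their poses are not given: they have to be found in the camera images.
- regbody: black regulator second-stage casing: upright drum, diameter 54, height 40, with a rubber mouthpiece stub 30 wide and 20 high reaching 47 out along its +x and a short steel inlet stub (to 38) along -x; origin at the centre of the drum's underside, z up. One of four parts that lie on the black rinse mat, some of which may be absent
- cover: grey nylon purge cover: disc, diameter 58, height 30 (vertical sides up to 22, then bevelled); origin at the centre of its underside, z up. May be absent
- fitting: brass inlet fitting lying down along its x axis: square collar 32 x 32 x 32 in the middle, stub of diameter 24 to x = +42 and stub of diameter 18 to x = -42; origin at the centre of the collar's underside, z up. May be absent
- firststage: shiny steel first-stage part: upright cylinder, diameter 48, height 42 (vertical sides up to 34); short dark ports (12 in diameter, 20 up) stick 5 out at three sides, at 0, 120 and 240 degrees from its x axis; origin at the centre of its underside, z up. May be absent
- lid: loose lid on the worktop: white plate 208 (x) x 228 (y) x 6 on a grey slab 182 x 202 x 8 that drops inside the box rim with 4 play each side; origin at the centre of the slab's underside. Black bar handle along its x axis, 96 long, 14 x 14, centre at z = 50, gap of 29 beneath, posts at x = +-40. Seated, its x axis is along the box's x (either way round) and its origin 57 above the box's
- box: blue open drying box, fixed: outside 200 (x) x 220 (y) x 65 high, walls and floor 5; origin at the centre of its underside. The clamp stands at its -y side
- box_mid (a point): the middle of the box's mouth, at rim height (65 above the box origin)
- clamp (a joint): hinge of the wire clamp on the box's -y side, rad: 0 fully down on the lid (its stop), about 1.4 to 1.8 open, leaning outwards; stiff, stays where it is left. It turns about the box's x axis
- clamp_bar (a point): centre of the clamp's red grip bar: round, diameter 12, 64 long, parallel to the box's x axis, carried by two wire legs at 24 either side; 68 from the hinge axis; a rubber foot stands between the legs near the hinge. With the clamp down the bar is 58 inward (+y of the box) and 35 above the hinge
- clamp_hinge (a point): a point on the clamp's hinge axis: at x = 0, y = -127, z = 69 in the box frame
- fan_swivel (a joint): swivel of the fan about the vertical through fan_pivot, rad, counter-clockwise from above positive, range -2.6 to 0.9; 0 when the air goes along +x of the stand; stiff, stays where it is left
- fan_tilt (a joint): tilt of the fan head, rad: 0 level, positive blows downwards, range -0.35 to 0.9; stiff, stays where it is left
- fan_pivot (a point): middle of the fan head, where swivel and tilt axes cross, 190 above the worktop; its x axis is the direction of the air, y is the tilt axis. The fan housing is a white drum of diameter 104 about the x axis, from x = -6 to +24, with a grey motor of diameter 48 back to x = -28; the fork's arms stand at y = +-62
- fan_bar (a point): centre of the orange grip bar behind the fan head: round, diameter 12, 80 long, along the head's y axis, at (-85, 0, 20) in the frame of fan_pivot; its two thin side wires are at y = +-36
- fan_stand: fixed grey foot of the fan, diameter 120, 20 high, post above it; origin at the centre of its underside
- grease: bystander: white grease jar, diameter 60, height 60, origin under its centre
- hookwrench: bystander: steel wrench 170 long lying flat on the worktop beside the fan
- cleaner: bystander: green cleaner bottle, diameter 56, height 150, origin under its centre
There are look-alikes about, which are no part of the job. Leave any green or pink look-alike of the firststage alone. Several things look just like the fitting: the one meant starts nearest to the robot's base.

How it is judged:
On the way, in this order (a step that is already met when the one before it is completed fails the run):
1. every part that is present lies inside the box, released (x of regbody in the frame of box between -0.09 and 0.09 m and y of regbody in the frame of box between -0.1 and 0.1 m and z of regbody in the frame of box between -0.002 and 0.045 m and x of cover in the frame of box between -0.09 and 0.09 m and y of cover in the frame of box between -0.1 and 0.1 m and z of cover in the frame of box between -0.002 and 0.045 m and x of fitting in the frame of box between -0.09 and 0.09 m and y of fitting in the frame of box between -0.1 and 0.1 m and z of fitting in the frame of box between -0.002 and 0.045 m and x of firststage in the frame of box between -0.09 and 0.09 m and y of firststage in the frame of box between -0.1 and 0.1 m and z of firststage in the frame of box between -0.002 and 0.045 m and contact force between each of regbody, cover, fitting, firststage and the fingers below 0.3 N), for 0.2 s.
2. the lid sits squarely home on the box (horizontal distance between lid and box below 0.009 m and z of lid in the frame of box between 0.053 and 0.061 m and angle between lid's own z axis and vertical below 0.03 rad and angle between the x axis of lid and the x axis of box, either way round below 0.08 rad), for 0.2 s.
3. the clamp is fully down on the lid (all of step 2 and value of joint clamp below 0.1 rad), for 0.2 s.
4. the fan blows straight at the middle of the box (y of box_mid in the frame of fan_pivot between -0.04 and 0.04 m and z of box_mid in the frame of fan_pivot between -0.04 and 0.04 m and x of box_mid in the frame of fan_pivot above 0.1 m), for 0.2 s.
At the end, for the whole second after the job is handed in: All parts present are in the box; the lid is seated (within 9 mm and 0.08 rad of square, 4 mm in height, level); the clamp is within 0.10 rad of fully down; the fan's air axis passes within 40 mm sideways and 40 mm up or down of the middle of the box's mouth; all at rest (all of step 3 and all of step 4 and x of regbody in the frame of box between -0.09 and 0.09 m and y of regbody in the frame of box between -0.1 and 0.1 m and z of regbody in the frame of box between -0.002 and 0.045 m and x of cover in the frame of box between -0.09 and 0.09 m and y of cover in the frame of box between -0.1 and 0.1 m and z of cover in the frame of box between -0.002 and 0.045 m and x of fitting in the frame of box between -0.09 and 0.09 m and y of fitting in the frame of box between -0.1 and 0.1 m and z of fitting in the frame of box between -0.002 and 0.045 m and x of firststage in the frame of box between -0.09 and 0.09 m and y of firststage in the frame of box between -0.1 and 0.1 m and z of firststage in the frame of box between -0.002 and 0.045 m and linear speed of lid below 0.02 m/s and velocity of joint each of fan_tilt, fan_swivel below 0.05 rad/s); the robot touches nothing.
It fails at once if the grease jar is disturbed (moved over 30 mm) (distance of grease from where it was at the start of the episode above 0.03 m).
It fails at once if the wrench is disturbed (moved over 30 mm) (distance of hookwrench from where it was at the start of the episode above 0.03 m).
It fails at once if the cleaner bottle is disturbed (moved over 30 mm) (distance of cleaner from where it was at the start of the episode above 0.03 m).
Of regbody, cover, fitting, firststage only 3 to 4 are there at a start; the rules pass over those that are not, and their reading is None.
At some moment in a run one of regbody, cover, fitting, firststage, lid may be knocked a few centimetres aside while the robot is not near it.
Once in a run the grip may slacken for a moment while it holds something.
It also fails if it takes over 208 s, if anything falls off the work surface, if the arm or the gripper's body presses on something with over 40 N, if the wrist force passes 120 N, or if a joint passes its speed limit or range.

## Working session

There is one attempt and no reset: what is moved stays moved. The work goes in short steps, Python scripts to look and compute and a tool call to move; the robot and the scene stay as the last step left them, time stands still between calls to the robot, and variables do not carry over. Pictures are saved under pics/ and viewed, at most 14 in all, crops included, and the job is handed in when it is done.

Besides the shell and the picture viewer there is one more tool, called as name([rows], argument=value, ...), one row to a line, values as JSON. apply_moves: Moves the arm, as the interface text tells. Its arguments: {"type":"object","properties":{"delta_pos":{"type":"array"},"twist":{"type":"array"},"gripper":{"type":"number"},"squeeze":{"type":"number"}},"required":["delta_pos","twist"]}

```bash
mkdir -p pics; ls; cat > h.py <<'E'
import numpy as np, cv2, sys, pickle
from scipy.spatial.transform import Rotation as Ro
from plant import robot
def grab(n,fn):
    c=robot.read_camera(n); cv2.imwrite(f'pics/{fn}.png',c['frame'][:,:,::-1]); pickle.dump(c,open(f'pics/{fn}.pkl','wb')); return c
def load(fn): return pickle.load(open(f'pics/{fn}.pkl','rb'))
def K(c):
    f=192/np.tan(np.radians(c['vertical_fov'])/2); return np.array([[f,0,c['cx']],[0,f,c['cy']],[0,0,1]]),np.array([c['k1'],0,0,0,0.])
def ray(c,uv):
    k,d=K(c); p=cv2.undistortPoints(np.array([[uv]],float),k,d)[0,0]
    R=np.array(c['R']); return -R.T@np.array(c['t']), R.T@np.array([p[0],p[1],1])
def atz(c,uv,z):
    o,d=ray(c,uv); return o+d*(z-o[2])/d[2]
def proj(c,X):
    k,d=K(c); return cv2.projectPoints(np.array(X,float).reshape(-1,1,3),cv2.Rodrigues(np.array(c['R'],float))[0],np.array(c['t'],float),k,d)[0][:,0]
def tri(c1,u1,c2,u2):
    o1,d1=ray(c1,u1);o2,d2=ray(c2,u2); A=np.stack([d1,-d2],1); s=np.linalg.lstsq(A,o2-o1,rcond=None)[0]
    a=o1+s[0]*d1;b=o2+s[1]*d2; return (a+b)/2,np.linalg.norm(a-b)
def st():
    s=robot.read_state(); R=Ro.from_rotvec(s['orientation']).as_matrix()
    print('t',round(s['t'],2),'pos',np.round(s['tool_pos'],4),'yaw(x-axis)',round(np.arctan2(R[1,0],R[0,0]),3),'z',np.round(R[:,2],3),'op',round(s['opening'],4),'gf',np.round(s['gripper_force'],1),'F',np.round(s['force'],1),'q',np.round(s['q'],2)); return s,R
def mv(target,yaw=None):
    "delta in tool axes (cm) to a world target; yaw of tool x axis"
    s,R=st(); d=R.T@(np.array(target)-s['tool_pos'])*100
    y=np.arctan2(R[1,0],R[0,0])
    print('delta cm',np.round(d,2), 'twist', None if yaw is None else round(-((yaw-y+np.pi/2)%np.pi-np.pi/2),3))
E
python3 - <<'E'
from h import *
for n in ('side','top'):
    c=grab(n,n+'0'); print(n,c['vertical_fov'],c['cx'],c['cy'],c['k1'],'\n',np.round(-np.array(c['R']).T@c['t'],3),np.round(c['R'],3).tolist())
    im=cv2.resize(c['frame'][:,:,::-1],(800,600),interpolation=cv2.INTER_CUBIC); cv2.imwrite(f'pics/{n}0b.png',im)
st(); print(robot.tips_ahead)
E
```

```text
pics
side 50.273875356813626 255.5060867779073 181.07362468986793 0.028270463344280426 
 [ 0.015 -0.963  0.964] [[0.865, -0.501, -0.008], [-0.306, -0.514, -0.801], [0.398, 0.696, -0.598]]
top 54.304863220756395 254.486627162939 192.63350931549778 0.019238894694135818 
 [ 0.383 -0.037  1.252] [[-0.011, -1.0, -0.024], [-0.988, 0.014, -0.154], [0.155, 0.022, -0.988]]
t 0.1 pos [ 0.2683 -0.5362  0.2427] yaw(x-axis) 0.464 z [-0.001  0.002 -1.   ] op 0.0927 gf 0.0 F [-0.   0.7  0.1] q [-1.19  0.13  1.49 -0.    1.52 -0.09]
0.025
```

View pics/top0b.png

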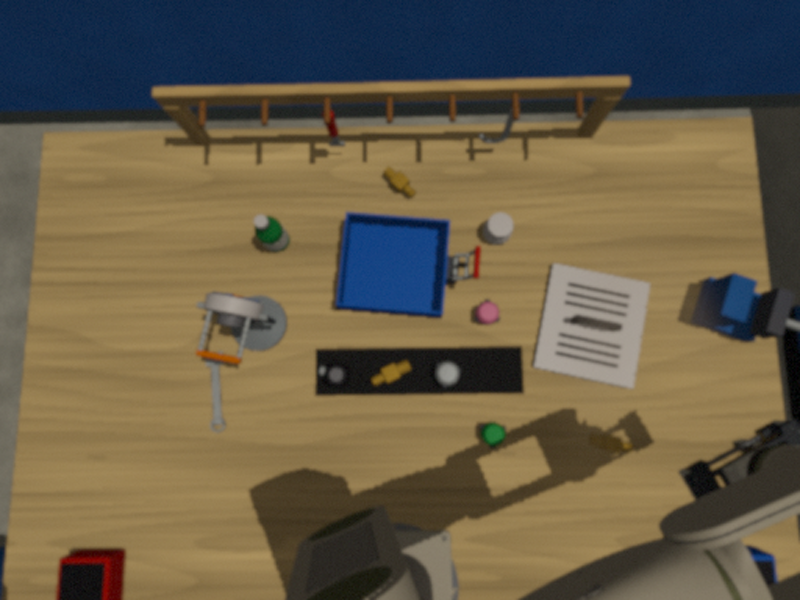

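View pics/side0b.png

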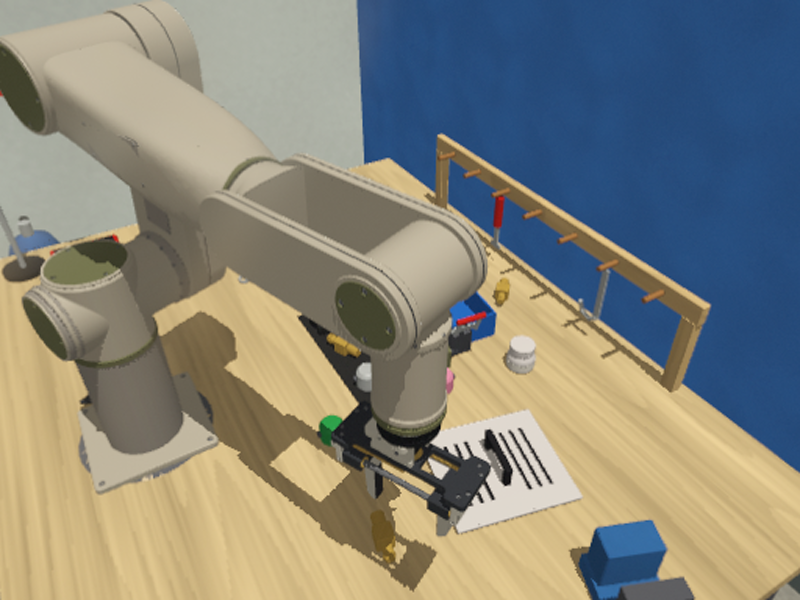

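Top view (800x600 pixels): mat at (420,371) with three parts: a dark drum (333,375), a fitting (391,373) and a whitish disc (447,374). The box is at (393,265), clamp bar (477,263), lid (592,325), fan bar (219,356), jar (498,228) and bottle (270,230).

Look-alikes:
- Fittings at (391,373) on the mat, (400,181) behind the box, and (610,440) in the gripper's shadow.
- First-stage look-alikes: pink (487,312) and green (493,434).

Next, a close crop to check the choice.

```bash
python3 - <<'E'
from h import *
c=load('top0')
im=c['frame'][215:260,195:340,::-1]
im=np.clip((im/255.)**0.55*255,0,255).astype('uint8')
cv2.imwrite('pics/crop1.png',cv2.resize(im,None,fx=5.5,fy=5.5,interpolation=cv2.INTER_CUBIC))
s=0.64
for n,uv,z in [('mat L',(333,375),.04),('fitM',(391,373),.02),('disc',(447,374),.03),('fitB',(400,181),.02),('fitS',(610,440),.02),('box tl',(347,214),.065),('tr',(449,220),.065),('br',(442,316),.065),('bl',(336,308),.065),('clampbar',(477,263),.1),('lid tl',(553,264),.014),('tr',(650,283),.014),('br',(633,387),.014),('bl',(533,369),.014),('fanbar',(219,356),.2),('fanstand',(258,322),.02),('grease',(498,228),.06),('cleaner',(266,226),.15),('wrench end',(219,424),0),('wr',(214,366),0),('pink',(487,312),.04),('green',(493,434),.04)]:
    X=atz(c,(uv[0]*s,uv[1]*s),z); print(n,np.round(X,3),round(np.hypot(X[0],X[1]),3))
E
```

```text
mat L [0.42  0.125 0.04 ] 0.438
fitM [0.424 0.006 0.02 ] 0.424
disc [ 0.42 -0.11  0.03] 0.434
fitB [ 0.843 -0.018  0.02 ] 0.843
fitS [ 0.284 -0.438  0.02 ] 0.522
box tl [0.756 0.094 0.065] 0.762
tr [ 0.739 -0.12   0.065] 0.749
br [ 0.537 -0.101  0.065] 0.546
bl [0.556 0.116 0.065] 0.568
clampbar [ 0.638 -0.171  0.1  ] 0.661
lid tl [ 0.652 -0.344  0.014] 0.737
tr [ 0.608 -0.546  0.014] 0.817
br [ 0.39  -0.494  0.014] 0.629
bl [ 0.429 -0.291  0.014] 0.518
fanbar [0.452 0.31  0.2  ] 0.548
fanstand [0.535 0.288 0.02 ] 0.608
grease [ 0.721 -0.222  0.06 ] 0.755
cleaner [0.707 0.243 0.15 ] 0.748
wrench end [0.322 0.37  0.   ] 0.491
wr [0.444 0.386 0.   ] 0.588
pink [ 0.547 -0.196  0.04 ] 0.581
green [ 0.299 -0.199  0.04 ] 0.359
```

View pics/crop1.png

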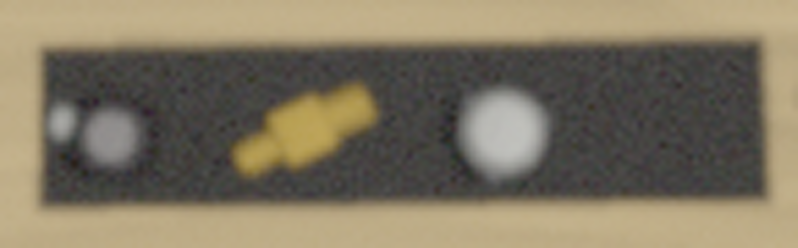

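The mat fitting is 0.42 m from the base, against 0.52 and 0.84 m for the others, so it is the one meant. The left part is the regbody, with its steel inlet at crop (62,122) pointing to +y. The pale disc at crop (502,132) is the cover or the first stage, and the side view will settle which. I'm swinging the arm away first.

apply_moves([
  [0,0,-1],
  [0,0,-1],
  [0,0,-1],
  [0,0,-1],
  [0,0,0],
  [0,0,0],
  [6,1,0],
  [6,1,0],
], twist=[-0.18,-0.18,-0.18,-0.18,-0.18,-0.18,0,0], gripper=9.3)

```text
t: 1.1
tool_pos: [0.2915, -0.4158, 0.2824]
orientation: [-2.251, -2.188, -0.001]
force: [1.0, 0.2, 0.7]
opening: 0.093
gripper_force: 0.0
```

apply_moves([
  [6,2,0],
  [6,2,0],
  [6,2,0],
  [6,2,0],
  [6,2,0],
  [6,1,0],
  [6,1,0],
  [6,0,0],
], twist=[0,0,0,0,0,0,0,0])

```text
t: 2.1
tool_pos: [0.4232, 0.0579, 0.2833]
orientation: [-2.251, -2.191, 0.0]
force: [1.7, -0.4, -0.5]
opening: 0.0931
gripper_force: 0.0
```

```bash
python3 - <<'E'
from h import *
st()
for n in ('side','top'):
    c=grab(n,n+'1')
c=load('side1'); cv2.imwrite('pics/side1b.png',cv2.resize(c['frame'][:,:,::-1],(800,600),interpolation=cv2.INTER_CUBIC))
E
```

```text
t 2.1 pos [0.4232 0.0579 0.2833] yaw(x-axis) 1.544 z [-0. -0. -1.] op 0.0931 gf 0.0 F [ 1.7 -0.4 -0.5] q [ 0.02 -0.37  1.87 -0.    1.63  0.04]
```

View pics/side1b.png

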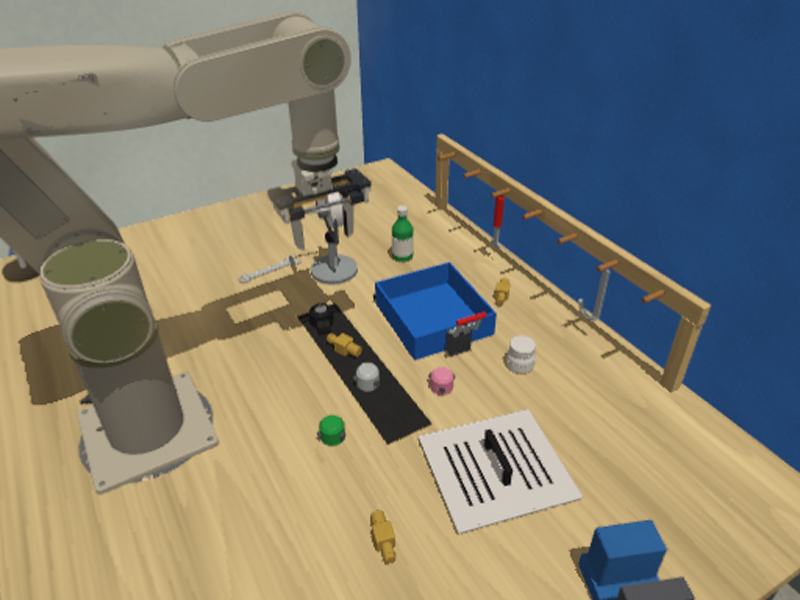

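The side view shows the mat clear: regbody (320,317), fitting (344,345), and a tall steel cylinder with a port, i.e. the first stage (367,377). The cover is absent. The lid handle is at (498,457), clamp bar (471,319) and fan foot (334,269). Next is a close crop for triangulation.

```bash
python3 - <<'E'
from h import *
c=load('side1')
im=c['frame'][185:265,185:285,::-1]
im=np.clip((im/255.)**0.6*255,0,255).astype('uint8')
cv2.imwrite('pics/crop2.png',cv2.resize(im,None,fx=7,fy=7,interpolation=cv2.INTER_CUBIC))
E
```

```text
(no output)
```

View pics/crop2.png

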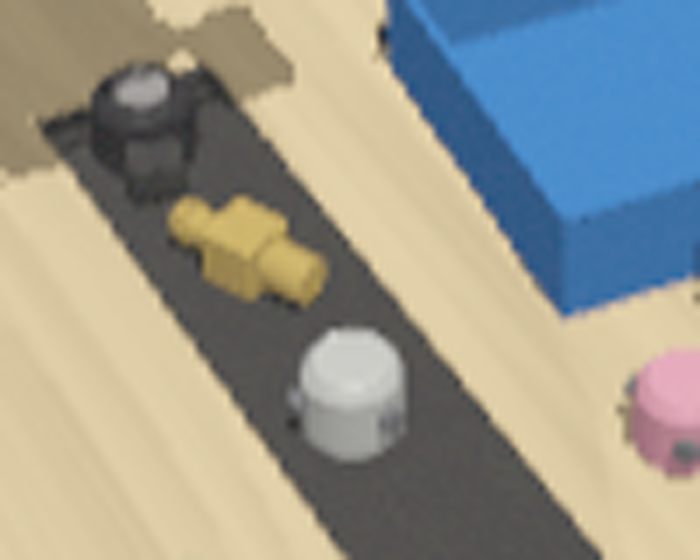

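```bash
python3 - <<'E'
from h import *
s=load('side1');t=load('top0')
S=lambda x,y:(185+(x+.5)/7-.5,185+(y+.5)/7-.5)
T=lambda x,y:(195+(x+.5)/5.5-.5,215+(y+.5)/5.5-.5)
for n,a,b in [('reg top',(146,88),(112,135)),('collar top',(245,222),(300,131)),('thin',(183,218),(250,158)),('thick',(300,270),(360,105)),('fs top',(352,358),(502,130))]:
    X,e=tri(s,S(*a),t,T(*b)); print(n,np.round(X,4),round(e,4))
print('inlet top',atz(t,T(62,122),.024),'mouth end side',atz(s,S(155,178),.015))
print('ports',atz(s,S(295,400),.02),atz(s,S(390,420),.02),atz(t,T(497,179),.02))
for n,a in [('reg',(146,88)),('fs',(352,358))]: print(n,atz(s,S(*a),.042))
E
```

```text
reg top [0.424  0.1183 0.0419] 0.0024
collar top [0.4257 0.0085 0.0337] 0.0031
thin [0.4084 0.0396 0.0206] 0.0014
thick [ 0.4394 -0.0262  0.0234] 0.0003
fs top [ 0.4239 -0.1092  0.0419] 0.0015
inlet top [0.4315103  0.15090852 0.024     ] mouth end side [0.41085851 0.08082638 0.015     ]
ports [ 0.39897577 -0.1000316   0.02      ] [ 0.43056373 -0.13346761  0.02      ] [ 0.39524286 -0.10660724  0.02      ]
reg [0.42509129 0.11779175 0.042     ]
fs [ 0.4245399  -0.10950515  0.042     ]
```

apply_moves([
  [3,0,4],
  [3,0,4],
  [0,0,5],
  [0,0,4.5],
  [0,0,4],
  [0,0,2.7],
  [0,0,1],
  [0,0,0],
], twist=[0,0,0.13,0.13,0,0,0,0], gripper=9.3)

```text
t: 3.2
tool_pos: [0.4247, 0.1154, 0.0315]
orientation: [-2.516, -1.88, 0.002]
force: [-0.5, 0.2, 0.3]
opening: 0.0929
gripper_force: 0.0
```

apply_moves([
  [0,0,0],
  [0,0,0],
  [0,0,0],
  [0,0,0],
  [0,0,0],
], twist=[0,0,0,0,0], gripper=4, squeeze=25)

```text
t: 3.82
tool_pos: [0.4248, 0.116, 0.0318]
orientation: [-2.516, -1.881, 0.0]
force: [-2.7, 0.8, 3.7]
opening: 0.0541
gripper_force: 25.0
```

```bash
python3 - <<'E'
from h import *
st()
c=load('top1')
# refine box corners from blue mask in top view (rim outer), fit
im=cv2.cvtColor(c['frame'],cv2.COLOR_RGB2HSV); m=cv2.inRange(im,(100,120,60),(125,255,255))
m[:, :200]=0; m[:,300:]=0; m[:125]=0; m[210:]=0
m=cv2.morphologyEx(m,cv2.MORPH_CLOSE,np.ones((5,5)))
cs=max(cv2.findContours(m,0,2)[0],key=cv2.contourArea); r=cv2.approxPolyDP(cs,6,True)[:,0]; print(r.tolist())
q=cv2.minAreaRect(cs); print(q)
for p in r: print(np.round(atz(c,p,.065)[:2],4))
E
```

```text
t 3.83 pos [0.4248 0.116  0.0318] yaw(x-axis) 1.284 z [-0.  0. -1.] op 0.0541 gf 25.0 F [-2.7  0.8  3.7] q [ 0.15 -0.08  2.12  0.    1.11  0.44]
[[222, 137], [216, 195], [281, 201], [286, 142]]
((251.4970245361328, 169.03823852539062), (68.48997497558594, 60.89702606201172), 4.39870548248291)
[0.7556 0.0945]
[0.5629 0.1133]
[ 0.5406 -0.0949]
[ 0.7349 -0.1153]
```

apply_moves([
  [0,0,-3],
  [0,0,-5],
  [0,0,-5],
  [-0.2,4.2,0],
  [-0.3,5.3,0],
  [-0.3,5.3,0],
  [-0.2,4.2,0],
  [-0.1,2,0],
], twist=[0,0,0,0,0,0,0,0])

```text
t: 4.82
tool_pos: [0.6247, 0.0447, 0.1606]
orientation: [-2.517, -1.88, 0.001]
force: [-0.9, -0.1, -1.0]
opening: 0.0538
gripper_force: 25.0
```

apply_moves([
  [0,0,0],
  [0,0,0],
  [0,0,3],
  [0,0,4],
  [0,0,3],
  [0,0,2],
  [0,0,0],
  [0,0,0],
], twist=[-0.1,-0.09,0,0,0,0,0,0])

```text
t: 5.82
tool_pos: [0.6242, 0.0459, 0.043]
orientation: [2.326, 2.11, 0.002]
force: [-0.1, -0.7, -1.8]
opening: 0.0537
gripper_force: 25.0
```

```bash
python3 - <<'E'
from h import *
mv((.6227,.0458,.039),1.47)
E
```

```text
t 5.83 pos [0.6242 0.0459 0.043 ] yaw(x-axis) 1.474 z [ 0.002  0.    -1.   ] op 0.0537 gf 25.0 F [-0.1 -0.7 -1.8] q [-0.01  0.37  1.59  0.    1.18  0.09]
delta cm [-0.02 -0.15  0.4 ] twist 0.004
```

apply_moves([
  [0,0,0.4],
  [0,0,0],
], twist=[0,0])

```text
t: 6.08
tool_pos: [0.6235, 0.0459, 0.0382]
orientation: [2.326, 2.111, 0.001]
force: [0.0, -0.1, -0.7]
opening: 0.0537
gripper_force: 25.0
```

apply_moves([
  [0,0,0],
  [0,0,0],
  [0,0,0],
  [0,0,-3],
  [0,0,-5],
  [0,0,-5],
  [-1.4,-4.8,0],
  [-1.4,-4.8,0],
], twist=[0,0,0,0,0,0,0,0], gripper=7.2)

```text
t: 7.08
tool_pos: [0.5247, 0.0271, 0.1688]
orientation: [2.325, 2.11, 0.002]
force: [-0.4, 0.4, 0.0]
opening: 0.0724
gripper_force: 0.0
```

apply_moves([
  [-1.4,-4.8,0],
  [-1.4,-4.8,0],
  [0,0,0],
  [0,0,0],
  [0,0,0],
  [0,0,0],
], twist=[0,0,-0.18,-0.18,-0.18,0], gripper=8)

```text
t: 7.82
tool_pos: [0.4268, 0.0087, 0.1679]
orientation: [1.68, 2.654, 0.0]
force: [0.6, -0.3, -0.5]
opening: 0.0797
gripper_force: 0.0
```

```bash
python3 - <<'E'
from h import *
mv((.4257,.0085,.031),2.01)
a=grab('side','side2');b=grab('top','top2')
A=a['frame'][150:290,190:390,::-1];B=b['frame'][110:250,190:390,::-1]
im=np.vstack([A,B]); im=np.clip((im/255.)**0.7*255,0,255).astype('uint8')
cv2.imwrite('pics/c3.png',cv2.resize(im,None,fx=2.1,fy=2.1,interpolation=cv2.INTER_CUBIC))
E
```

```text
t 7.83 pos [0.4268 0.0087 0.1679] yaw(x-axis) 2.013 z [ 0.001 -0.    -1.   ] op 0.0797 gf 0.0 F [ 0.6 -0.3 -0.5] q [-0.1  -0.31  2.04  0.    1.41 -0.54]
delta cm [ 0.03 -0.11 13.69] twist 0.003
```

View pics/c3.png

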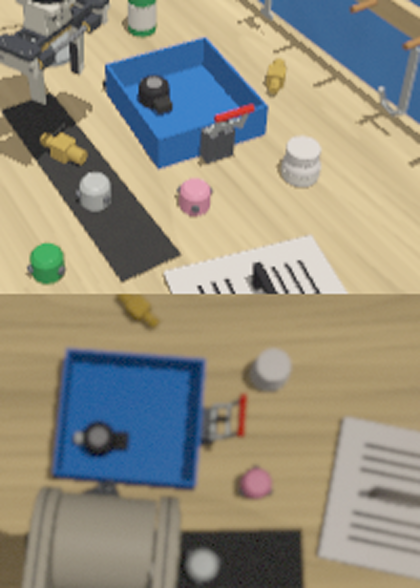

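Regbody sits upright in the box (side crop (155,95)), and the fitting is still where it was (63,148).

apply_moves([
  [0,0,3],
  [0,0,4],
  [0,0,4],
  [0,0,2],
  [0,0,0.8],
  [0,0,0],
  [0,0,0],
], twist=[0,0,0,0,0,0,0])

```text
t: 8.8
tool_pos: [0.4277, 0.0086, 0.0308]
orientation: [1.679, 2.653, 0.001]
force: [-0.4, -0.2, -0.4]
opening: 0.0799
gripper_force: 0.0
```

apply_moves([
  [0,0,0],
  [0,0,0],
  [0,0,0],
  [0,0,0],
  [0,0,0],
  [0,0,0],
], twist=[0,0,0,0,0,0], gripper=2, squeeze=25)

```text
t: 9.55
tool_pos: [0.4266, 0.0087, 0.0296]
orientation: [-1.679, -2.655, 0.0]
force: [-0.6, -0.2, 0.5]
opening: 0.0319
gripper_force: 25.0
```

```bash
python3 - <<'E'
from h import *
mv((.4257,.0085,.031),2.01)
# fitting target box (.045,.03), yaw 1.47
ex=np.array([.995,-.1]);ey=np.array([.1,.995]);c=np.array([.648,-.002])
mv((*(c+.045*ex+.03*ey),.16)); print(c+.045*ex+.03*ey)
E
```

```text
t 9.55 pos [0.4266 0.0087 0.0296] yaw(x-axis) 2.014 z [-0. -0. -1.] op 0.0319 gf 25.0 F [-0.6 -0.2  0.5] q [-0.1  -0.12  2.15 -0.    1.11 -0.54]
delta cm [ 0.02 -0.09 -0.14] twist 0.004
t 9.55 pos [0.4266 0.0087 0.0296] yaw(x-axis) 2.014 z [-0. -0. -1.] op 0.0319 gf 25.0 F [-0.6 -0.2  0.5] q [-0.1  -0.12  2.15 -0.    1.11 -0.54]
delta cm [-10.21  24.94 -13.04] twist None
[0.695775 0.02335 ]
```

apply_moves([
  [0,0,-3],
  [0,0,-5],
  [0,0,-5],
  [-2,5,0],
  [-2,5,0],
  [-2,5,0],
  [-2,5,0],
  [-2.2,4.9,0],
], twist=[0,0,0,0,0,0,0,0])

```text
t: 10.55
tool_pos: [0.6967, 0.0236, 0.1585]
orientation: [-1.678, -2.654, 0.001]
force: [1.1, -0.0, -1.7]
opening: 0.0318
gripper_force: 25.0
```

apply_moves([
  [0,0,0],
  [0,0,0],
  [0,0,0],
  [0,0,2],
  [0,0,4],
  [0,0,2],
  [0,0,0],
  [0,0,0],
], twist=[0.18,0.18,0.18,0,0,0,0,0])

```text
t: 11.55
tool_pos: [0.6962, 0.0233, 0.0808]
orientation: [2.325, 2.112, 0.002]
force: [1.1, 0.4, -2.1]
opening: 0.0317
gripper_force: 25.0
```

```bash
python3 - <<'E'
from h import *
mv((.6958,.0234,.037),1.47)
E
```

```text
t 11.55 pos [0.6962 0.0233 0.0808] yaw(x-axis) 1.475 z [ 0.002 -0.    -1.   ] op 0.0317 gf 25.0 F [ 1.1  0.4 -2.1] q [-0.04  0.5   1.34  0.    1.3   0.06]
delta cm [ 0.01 -0.04  4.38] twist 0.005
```

apply_moves([
  [0,0,2],
  [0,0,2],
  [0,0,0.3],
  [0,0,0],
], twist=[0,0,0,0])

```text
t: 12.05
tool_pos: [0.6948, 0.0233, 0.0358]
orientation: [-2.326, -2.11, 0.002]
force: [0.3, 0.0, -2.2]
opening: 0.0317
gripper_force: 25.0
```

apply_moves([
  [0,0,0],
  [0,0,0],
  [0,0,0],
  [0,0,-3],
  [0,0,-5],
  [0,0,-5],
  [-2.6,-4.3,0],
  [-2.6,-4.3,0],
], twist=[0,0,0,0,0,0,0,0], gripper=4.6)

```text
t: 13.05
tool_pos: [0.6047, -0.0205, 0.1681]
orientation: [2.324, 2.11, 0.003]
force: [-0.5, -0.2, -0.2]
opening: 0.0462
gripper_force: 0.0
```

apply_moves([
  [-2.7,-4.3,0],
  [-2.7,-4.3,0],
  [-2.7,-4.3,0],
  [-2.6,-4.2,0],
  [0,0,0],
  [0,0,0],
  [0,0,0],
  [0,0,0],
], twist=[0,0,0,0,-0.14,-0.13,-0.13,0], gripper=9.3)

```text
t: 14.05
tool_pos: [0.4243, -0.1101, 0.167]
orientation: [1.861, 2.53, 0.0]
force: [-0.8, 0.7, 0.1]
opening: 0.0932
gripper_force: 0.0
```

```bash
python3 - <<'E'
from h import *
mv((.4246,-.111,.031),1.87)
a=grab('side','side3');b=grab('top','top3')
A=a['frame'][150:290,190:390,::-1];B=b['frame'][110:250,190:390,::-1]
im=np.vstack([A,B]); im=np.clip((im/255.)**0.7*255,0,255).astype('uint8')
cv2.imwrite('pics/c4.png',cv2.resize(im,None,fx=2.1,fy=2.1,interpolation=cv2.INTER_CUBIC))
E
```

```text
t 14.05 pos [ 0.4243 -0.1101  0.167 ] yaw(x-axis) 1.873 z [ 0.001 -0.    -1.   ] op 0.0932 gf 0.0 F [-0.8  0.7  0.1] q [-0.37 -0.27  2.01 -0.    1.4  -0.67]
delta cm [-8.00e-02 -1.00e-02  1.36e+01] twist 0.003
```

View pics/c4.png

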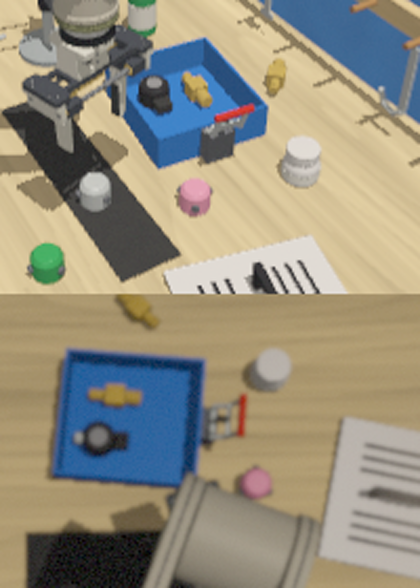

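The fitting and regbody are in the box, at top crop (115,395) and (98,438). The first stage is unchanged at side crop (95,190).

apply_moves([
  [0,0,3],
  [0,0,4],
  [0,0,4],
  [0,0,2],
  [0,0,0.6],
  [0,0,0],
  [0,0,0],
], twist=[0,0,0,0,0,0,0])

```text
t: 15.02
tool_pos: [0.4252, -0.1104, 0.0319]
orientation: [1.86, 2.529, 0.001]
force: [0.3, -0.7, 0.7]
opening: 0.0932
gripper_force: 0.0
```

apply_moves([
  [0,0,0],
  [0,0,0],
  [0,0,0],
  [0,0,0],
  [0,0,0],
], twist=[0,0,0,0,0], gripper=3, squeeze=25)

```text
t: 15.65
tool_pos: [0.4241, -0.11, 0.0306]
orientation: [-1.861, -2.531, 0.0]
force: [1.4, 1.4, 1.8]
opening: 0.0473
gripper_force: 22.3
```

```bash
python3 - <<'E'
from h import *
mv((.6425,-.0567,.16),1.47)
E
```

```text
t 15.65 pos [ 0.4241 -0.11    0.0306] yaw(x-axis) 1.874 z [-0.  0. -1.] op 0.0473 gf 22.3 F [1.4 1.4 1.8] q [-0.37 -0.09  2.12  0.    1.11 -0.67]
delta cm [ -1.42  22.43 -12.94] twist 0.404
```

apply_moves([
  [0,0,-3],
  [0,0,-5],
  [0,0,-5],
  [-0.4,5.6,0],
  [-0.3,5.6,0],
  [-0.4,5.6,0],
  [-0.3,5.6,0],
  [0,0,0],
], twist=[0,0,0,0,0,0,0,0.1])

```text
t: 16.65
tool_pos: [0.6435, -0.055, 0.1564]
orientation: [-1.982, -2.431, 0.003]
force: [-2.3, 0.0, -4.5]
opening: 0.0475
gripper_force: 25.0
```

apply_moves([
  [0,0,0],
  [0,0,0],
  [0,0,3],
  [0,0,4],
  [0,0,3],
  [0,0,2],
  [0,0,0.2],
  [0,0,0],
], twist=[0.15,0.15,0,0,0,0,0,0])

```text
t: 17.65
tool_pos: [0.6427, -0.0567, 0.0395]
orientation: [2.326, 2.111, 0.001]
force: [0.5, -0.8, -3.8]
opening: 0.0476
gripper_force: 25.0
```

```bash
python3 - <<'E'
from h import *
mv((.6425,-.0567,.0365),1.47)
E
```

```text
t 17.65 pos [ 0.6427 -0.0567  0.0395] yaw(x-axis) 1.474 z [ 0.001 -0.    -1.   ] op 0.0476 gf 25.0 F [ 0.5 -0.8 -3.8] q [-0.17  0.42  1.53 -0.    1.19 -0.07]
delta cm [-0.   -0.02  0.3 ] twist 0.004
```

apply_moves([
  [0,0,0.35],
  [0,0,0],
], twist=[0,0])

```text
t: 17.9
tool_pos: [0.6425, -0.0566, 0.0358]
orientation: [2.326, 2.111, 0.001]
force: [0.5, -0.5, -4.3]
opening: 0.0477
gripper_force: 25.0
```

apply_moves([
  [0,0,0],
  [0,0,0],
  [0,0,0],
  [0,0,-3],
  [0,0,-5],
  [0,0,-5],
  [0,0,-3],
  [0,0,0],
], twist=[0,0,0,0,0,0,0,0], gripper=6.6)

```text
t: 18.9
tool_pos: [0.6443, -0.0569, 0.1993]
orientation: [2.322, 2.107, 0.007]
force: [0.6, 0.1, -0.2]
opening: 0.0661
gripper_force: 0.0
```

```bash
python3 - <<'E'
from h import *
st()
a=grab('side','side4');b=grab('top','top4')
A=cv2.resize(a['frame'][190:350,240:400,::-1],None,fx=3.7,fy=3.7,interpolation=cv2.INTER_CUBIC)
B=cv2.resize(b['frame'][160:255,330:425,::-1],A.shape[:2][::-1],interpolation=cv2.INTER_CUBIC)
im=np.hstack([A,B]);im=np.clip((im/255.)**0.8*255,0,255).astype('uint8')
im=cv2.resize(im,(800,400)); cv2.imwrite('pics/c5.png',im)
E
```

```text
t 18.9 pos [ 0.6443 -0.0569  0.1993] yaw(x-axis) 1.474 z [ 0.007 -0.001 -1.   ] op 0.0661 gf 0.0 F [ 0.6  0.1 -0.2] q [-0.17  0.27  1.41  0.    1.45 -0.07]
```

View pics/c5.png

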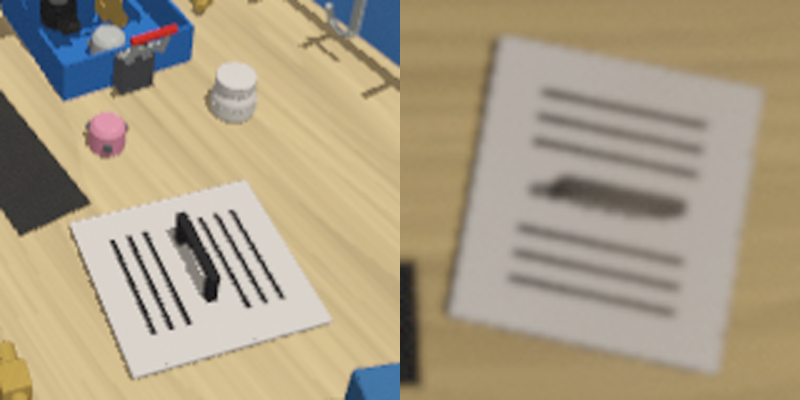

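Parts are all in the box. Lid corners in the crop are (248,181), (330,321), (133,378) and (70,226) in the side view, and (499,37), (762,90), (717,372) and (447,313) in the top view. The handle in the side view runs from (183,213) to (212,290).

```bash
python3 - <<'E'
from h import *
from scipy.optimize import least_squares
s=load('side4');t=load('top4')
S=lambda x,y:(240+(x+.5)/2.5-.5,190+(y+.5)/2.5-.5)
k=400/95; T=lambda x,y:(330+(x-400+.5)/k-.5,160+(y+.5)/k-.5)
sc=[S(*p) for p in[(248,181),(330,321),(133,378),(70,226)]]; tc=[T(*p) for p in[(499,37),(762,90),(717,372),(447,313)]]
sh=[S(182,213),S(212,290)]
# order in top: far-left(+x,+y), far-right(+x,-y), near-right, near-left ; match side by tri error
for p in tc: print([ (np.round(X,3).tolist(),round(e,3)) for X,e in [tri(s,q,t,p) for q in sc] if e<.01])
# lid frame: long 228 (y) ; handle along x 96
def pts(v):
    R=Ro.from_euler('z',v[2]).as_matrix(); P=np.array([[-.104,-.114,0],[-.104,.114,0],[.104,.114,0],[.104,-.114,0]]); return P@R.T+[v[0],v[1],v[3]]
def res(v):
    P=pts(v); r=[]
    for c,ob in((s,sc),(t,tc)):
        pr=proj(c,P); ob=np.array(ob)
        D=np.linalg.norm(pr[:,None]-ob[None],axis=2)
        from scipy.optimize import linear_sum_assignment as L
        i,j=L(D); r+=list((pr[i]-ob[j]).ravel())
    return r
for y0 in(-.2,1.37):
    o=least_squares(res,[.52,-.42,y0,.014]); print(np.round(o.x,4),o.cost)
    v=o.x
a=least_squares(res,[.52,-.42,-.2,.014]).x
h=[tri(s,S(198,251),t,T(618,196))]; print('handle mid',h)
for ya in (a[2],a[2]+np.pi/2):
  H=np.array([[-.048,0,.057],[.048,0,.057]])@Ro.from_euler('z',ya).as_matrix().T+[a[0],a[1],0]
  for n,c in(('s',s),('t',t)): print(n,np.round((proj(c,H)-[240,190])*2.5 if n=='s' else (proj(c,H)-[330,160])*k+[400,0],0).tolist())
E
```

```text
[([0.658, -0.343, 0.01], np.float64(0.005))]
[([0.608, -0.544, 0.014], np.float64(0.002))]
[([0.389, -0.493, 0.013], np.float64(0.001))]
[([0.436, -0.291, 0.008], np.float64(0.0))]
[ 0.522  -0.4168 -0.2407  0.0129] 81.72749898728676
[ 0.5228 -0.4179  1.3397  0.0111] 2.213338453226454
handle mid [(array([ 0.52313333, -0.41788293,  0.04470545]), np.float64(0.002102419245143416))]
s [[155.0, 253.0], [236.0, 233.0]]
t [[609.0, 255.0], [632.0, 132.0]]
s [[214.0, 278.0], [179.0, 210.0]]
t [[684.0, 207.0], [558.0, 179.0]]
```

```bash
cat > boxfit.py <<'E'
from h import *
from scipy.optimize import minimize
def mask(c,x0,x1,y0,y1):
    im=cv2.cvtColor(c['frame'],cv2.COLOR_RGB2HSV); m=cv2.inRange(im,(100,110,50),(125,255,255))
    k=np.zeros_like(m);k[y0:y1,x0:x1]=m[y0:y1,x0:x1]
    cs=max(cv2.findContours(k,0,1)[0],key=cv2.contourArea); return cv2.convexHull(cs)[:,0].astype(float)
F=8
def fill(P): 
    m=np.zeros((384*F//2,512*F//2),np.uint8)
    return cv2.fillConvexPoly(m,cv2.convexHull(np.round((P-off)*F).astype(np.int32)),1)
obs={}
def cost(v,cams):
    R=Ro.from_euler('z',v[2]).as_matrix()
    P=np.array([[x,y,z] for x in(-.1,.1) for y in(-.11,.11) for z in(0,.065)])@R.T+[v[0],v[1],0]
    tot=0
    for c,h in cams:
        global off; off=h.mean(0)-np.array([128,96])
        H=cv2.convexHull(proj(c,P).astype(np.float32))[:,0]
        a=fill(H)
        # mask hull: pixels filled -> expand by half a pixel
        b=np.zeros_like(a); q=np.concatenate([h+d for d in((-.5,-.5),(.5,-.5),(.5,.5),(-.5,.5))]); b=fill(q)
        tot+=(a!=b).sum()/F**2
    return tot
E
python3 - <<'E'
from boxfit import *
t=load('top0');s=load('side1')
T=(t,mask(t,205,297,125,215)); S=(s,mask(s,235,330,160,235))
for cams in ([T],[S],[T,S]):
    o=minimize(cost,[.648,-.002,-.1],args=(cams,),method='Nelder-Mead',options=dict(initial_simplex=[[.648,-.002,-.1],[.652,-.002,-.1],[.648,.003,-.1],[.648,-.002,-.08]],xatol=1e-4))
    print(np.round(o.x,4),round(o.fun,1))
mv((.5228,-.4179,.12),1.34)
E
```

```text
[ 6.52e-01 -4.00e-04 -9.71e-02] 141.3
[ 6.53e-01 -3.00e-04 -9.84e-02] 37.9
[ 6.519e-01 -4.000e-04 -1.016e-01] 186.4
t 19.0 pos [ 0.642  -0.0565  0.1946] yaw(x-axis) 1.474 z [-0.  0. -1.] op 0.0663 gf 0.0 F [-0.5 -0.2 -1.4] q [-0.17  0.27  1.41  0.    1.45 -0.07]
delta cm [-37.12  -8.36   7.46] twist 0.134
```

apply_moves([
  [-5.3,-1.2,0],
  [-5.3,-1.2,0],
  [-5.3,-1.2,0],
  [-5.3,-1.2,0],
  [-5.3,-1.2,0],
  [-5.3,-1.2,0],
  [-5.3,-1.2,0],
  [0,0,0],
], twist=[0,0,0,0,0,0,0,0.134], gripper=6)

```text
t: 20.0
tool_pos: [0.5195, -0.4208, 0.1919]
orientation: [-2.466, -1.94, 0.003]
force: [1.0, 1.1, -0.2]
opening: 0.06
gripper_force: 0.0
```

apply_moves([
  [0,0,4],
  [0,0,3],
  [0,0,0],
], twist=[0,0,0])

```text
t: 20.38
tool_pos: [0.5198, -0.4151, 0.119]
orientation: [-2.455, -1.944, 0.002]
force: [0.6, -0.0, 0.0]
opening: 0.0601
gripper_force: 0.0
```

```bash
python3 - <<'E'
from h import *
mv((.5228,-.4179,.056),1.34)
E
```

```text
t 20.38 pos [ 0.5198 -0.4151  0.119 ] yaw(x-axis) 1.34 z [-0.007  0.007 -1.   ] op 0.0601 gf 0.0 F [ 0.6 -0.   0. ] q [-0.75  0.4   1.41 -0.    1.35 -0.52]
delta cm [-0.23  0.41  6.3 ] twist -0.0
```

apply_moves([
  [-0.2,0.4,0],
  [0,0,3],
  [0,0,2.3],
  [0,0,1],
  [0,0,0],
  [0,0,0],
], twist=[0,0,0,0,0,0])

```text
t: 21.12
tool_pos: [0.5267, -0.4211, 0.0633]
orientation: [2.461, 1.95, 0.0]
force: [1.0, 0.4, 0.4]
opening: 0.0598
gripper_force: 0.0
```

apply_moves([
  [0,0,0],
  [0,0,0],
  [0,0,0],
  [0,0,0],
  [0,0,0],
], twist=[0,0,0,0,0], gripper=0.6, squeeze=50)

```text
t: 21.75
tool_pos: [0.5255, -0.4205, 0.0621]
orientation: [-2.462, -1.95, 0.001]
force: [-3.9, 0.5, 3.3]
opening: 0.0147
gripper_force: 1.6
```

```bash
python3 - <<'E'
from h import *
mv((.6525,-.0004,.2),-.098)
E
```

```text
t 21.75 pos [ 0.5255 -0.4205  0.0621] yaw(x-axis) 1.34 z [-0.001  0.    -1.   ] op 0.0147 gf 1.6 F [-3.9  0.5  3.3] q [-0.75  0.47  1.43 -0.    1.25 -0.52]
delta cm [ 43.8    2.73 -13.79] twist 1.438
```

apply_moves([
  [0,0,0],
  [0,0,-1],
  [0,0,-3],
  [0,0,-4],
  [0,0,-4],
  [0,0,-4],
  [0,0,0],
], twist=[0,0,0,0,0,0,0])

```text
t: 22.62
tool_pos: [0.528, -0.4221, 0.2273]
orientation: [2.456, 1.946, 0.002]
force: [1.4, -0.3, -3.1]
opening: 0.0138
gripper_force: 50.0
```

```bash
python3 - <<'E'
from h import *
mv((.6525,-.0004,.2),-.098)
E
```

```text
t 22.62 pos [ 0.528  -0.4221  0.2273] yaw(x-axis) 1.34 z [ 0.007 -0.006 -1.   ] op 0.0138 gf 50.0 F [ 1.4 -0.3 -3.1] q [-0.75  0.33  1.28  0.    1.52 -0.52]
delta cm [43.91  2.45  2.57] twist 1.438
```

apply_moves([
  [0,0,0],
  [0,0,0],
  [0,0,0],
  [0,0,0],
  [0,0,0],
  [0,0,0],
  [0,0,0],
  [0,0,0],
], twist=[0.18,0.18,0.18,0.18,0.18,0.18,0.18,0.178])

```text
t: 23.62
tool_pos: [0.5254, -0.4198, 0.219]
orientation: [-3.135, 0.163, 0.004]
force: [0.4, 0.0, -3.7]
opening: 0.0132
gripper_force: 50.0
```

```bash
python3 - <<'E'
from h import *
mv((.6525,-.0004,.2),-.098)
E
```

```text
t 23.62 pos [ 0.5254 -0.4198  0.219 ] yaw(x-axis) -0.104 z [-0.003  0.003 -1.   ] op 0.0132 gf 50.0 F [ 0.4  0.  -3.7] q [-0.75  0.34  1.29  0.    1.51  0.92]
delta cm [  8.29 -43.03   1.97] twist -0.006
```

apply_moves([
  [0.4,-2,0],
  [0.8,-4.3,0],
  [0.9,-4.8,0],
  [0.9,-4.8,0],
  [0.9,-4.8,0],
  [0.9,-4.8,0],
  [0.9,-4.8,0],
  [0.9,-4.3,0],
], twist=[0,0,0,0,0,0,0,0])

```text
t: 24.62
tool_pos: [0.6252, -0.0795, 0.2205]
orientation: [-3.137, 0.147, 0.003]
force: [-0.3, 0.1, -3.1]
opening: 0.0134
gripper_force: 50.0
```

apply_moves([
  [0.8,-4.3,0],
  [0.6,-3,0],
  [0.2,-1.1,0],
  [0,0,0],
  [0,0,0],
  [0,0,0],
], twist=[0,0,0,0,0,0])

```text
t: 25.38
tool_pos: [0.6496, -0.0019, 0.2221]
orientation: [3.137, -0.156, -0.0]
force: [0.2, -0.8, -3.6]
opening: 0.0135
gripper_force: 50.0
```

```bash
python3 - <<'E'
from h import *
mv((.6525,-.0004,.113),-.098)
a=grab('side','side5');b=grab('top','top5')
A=cv2.resize(a['frame'][90:250,210:370,::-1],(400,400),interpolation=cv2.INTER_CUBIC)
B=cv2.resize(b['frame'][100:230,180:310,::-1],(400,400),interpolation=cv2.INTER_CUBIC)
im=np.hstack([A,B]);im=np.clip((im/255.)**0.8*255,0,255).astype('uint8')
cv2.imwrite('pics/c6.png',im)
E
```

```text
t 25.38 pos [ 0.6496 -0.0019  0.2221] yaw(x-axis) -0.099 z [-0. -0. -1.] op 0.0135 gf 50.0 F [ 0.2 -0.8 -3.6] q [-0.08  0.27  1.37 -0.    1.5   1.59]
delta cm [ 0.27 -0.18 10.91] twist -0.001
```

View pics/c6.png

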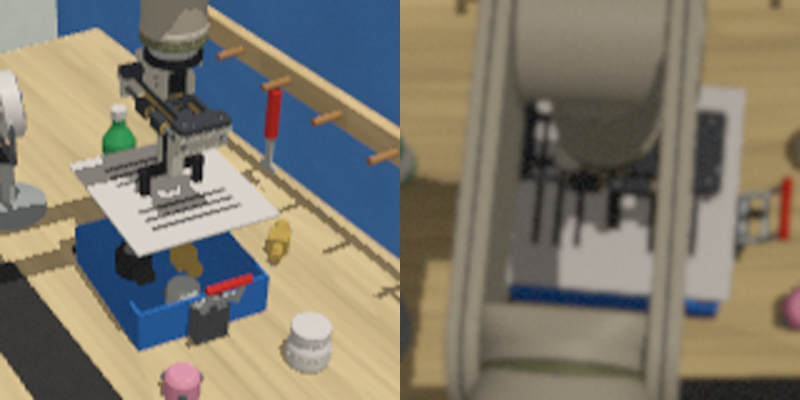

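```bash
python3 - <<'E'
from h import *
from scipy.optimize import least_squares
s=load('side5');t=load('top5')
S=lambda x,y:(210+(x+.5)/2.5-.5,90+(y+.5)/2.5-.5)
k=400/130; T=lambda x,y:(180+(x-400+.5)/k-.5,100+(y+.5)/k-.5)
so=np.array([S(277,209),S(131,249),S(72,165)]); to=np.array([T(745,89),T(727,299)])
C=np.array([[.104,-.114,0],[-.104,-.114,0],[-.104,.114,0]])
def res(v):
    P=C@Ro.from_euler('z',v[2]).as_matrix().T+[v[0],v[1],v[3]]
    return np.r_[(proj(s,P)-so).ravel(),(proj(t,P[:2])-to).ravel()]
o=least_squares(res,[.65,0,-.1,.17]); print(np.round(o.x,4),np.round(o.fun,1))
E
```

```text
[ 0.6523 -0.0007 -0.1167  0.1774] [ 0.9  0.9  1.5  0.8 -1.5 -1.9 -0.   0.1 -0.7  0.7]
```

apply_moves([
  [0,0,2],
  [0,0,3],
  [0,0,2],
  [0,0,1],
  [0,0,0.5],
  [0,0,0],
  [0,0,0],
], twist=[0,0,0,0,0,0,0])

```text
t: 26.35
tool_pos: [0.6506, -0.0007, 0.1383]
orientation: [3.138, -0.154, 0.003]
force: [-0.2, 0.8, -3.9]
opening: 0.0133
gripper_force: 50.0
```

apply_moves([
  [0,0,0.3],
  [0,0,0.3],
  [0,0,0.3],
  [0,0,0.3],
  [0,0,0],
], twist=[0,0,0,0,0])

```text
t: 26.98
tool_pos: [0.6495, -0.0006, 0.1246]
orientation: [-3.138, 0.154, 0.001]
force: [0.4, 0.3, -2.8]
opening: 0.0136
gripper_force: 50.0
```

```bash
python3 - <<'E'
from h import *
mv((.6496,-.0010,.119),-.098)
E
```

```text
t 26.98 pos [ 6.495e-01 -6.000e-04  1.246e-01] yaw(x-axis) -0.098 z [-0.001  0.    -1.   ] op 0.0136 gf 50.0 F [ 0.4  0.3 -2.8] q [-0.08  0.34  1.46  0.    1.34  1.59]
delta cm [0.01 0.03 0.56] twist -0.0
```

apply_moves([
  [0,0,0.2],
  [0,0,0.2],
  [0,0,0.2],
  [0,0,0],
  [0,0,0],
], twist=[0,0,0,0,0])

```text
t: 27.6
tool_pos: [0.6499, -0.0007, 0.1191]
orientation: [-3.138, 0.154, -0.0]
force: [-0.4, 0.0, -2.8]
opening: 0.0134
gripper_force: 50.0
```

```bash
python3 - <<'E'
from h import *
mv((.6496,-.0010,.119),-.098)
E
```

```text
t 27.6 pos [ 0.6499 -0.0007  0.1191] yaw(x-axis) -0.098 z [ 0.  0. -1.] op 0.0134 gf 50.0 F [-0.4  0.  -2.8] q [-0.08  0.35  1.47  0.    1.33  1.59]
delta cm [-0.02  0.03  0.01] twist -0.0
```

apply_moves([
  [0,0,0.2],
  [0,0,0.1],
  [0,0,0],
  [0,0,0],
], twist=[0,0,0,0])

```text
t: 28.1
tool_pos: [0.65, -0.0007, 0.119]
orientation: [3.138, -0.154, 0.001]
force: [-10.6, 0.6, 14.5]
opening: 0.0139
gripper_force: 50.0
```

apply_moves([
  [0,0,0.2],
  [0,0,0],
  [0,0,0],
], twist=[0,0,0])

```text
t: 28.48
tool_pos: [0.65, -0.0007, 0.119]
orientation: [3.138, -0.154, 0.002]
force: [-17.9, -0.0, 27.3]
opening: 0.0131
gripper_force: 50.0
```

apply_moves([
  [0,0,-0.2],
  [0,0,0],
], twist=[0,0])

```text
t: 28.72
tool_pos: [0.6503, -0.0007, 0.1191]
orientation: [3.138, -0.154, 0.003]
force: [-8.1, 0.5, 13.9]
opening: 0.0134
gripper_force: 50.0
```

apply_moves([
  [0,0,0],
  [0,0,0],
  [0,0,0],
  [0,0,-2],
  [0,0,-4],
  [0,0,-4],
  [0,0,-4],
  [0,0,-2],
], twist=[0,0,0,0,0,0,0,0], gripper=5)

```text
t: 29.72
tool_pos: [0.651, -0.0008, 0.2807]
orientation: [3.138, -0.154, 0.008]
force: [0.0, 0.8, -0.6]
opening: 0.0501
gripper_force: 0.0
```

```bash
python3 - <<'E'
from h import *
st()
a=grab('side','side6');b=grab('top','top6')
A=cv2.resize(a['frame'][140:250,220:330,::-1],(400,400),interpolation=cv2.INTER_CUBIC)
B=cv2.resize(b['frame'][120:220,210:310,::-1],(400,400),interpolation=cv2.INTER_CUBIC)
im=np.hstack([A,B]);im=np.clip((im/255.)**0.8*255,0,255).astype('uint8')
cv2.imwrite('pics/c7.png',im)
E
```

```text
t 29.73 pos [ 0.651  -0.0008  0.2807] yaw(x-axis) -0.098 z [ 0.005 -0.    -1.   ] op 0.0501 gf 0.0 F [ 0.   0.8 -0.6] q [-0.08  0.25  1.28 -0.    1.6   1.59]
```

View pics/c7.png

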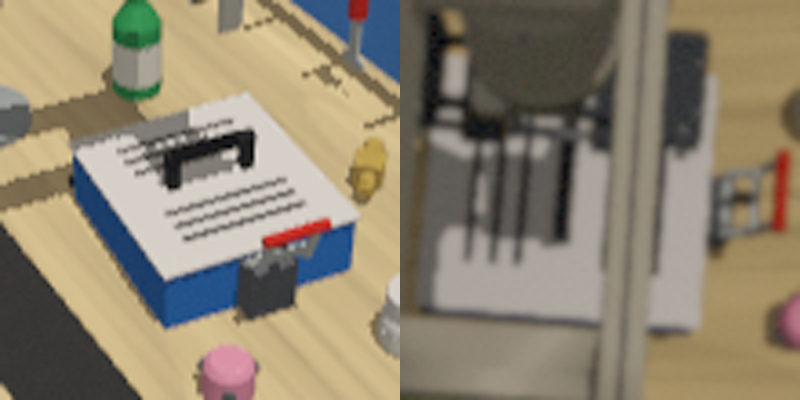

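The lid sits square in both views: side crop corners (73,155), (358,212) and (165,278). The clamp bar is at side (297,234) and top (783,192).

```bash
python3 - <<'E'
from h import *
s=load('side6');t=load('top6')
S=lambda x,y:(220+(x+.5)*110/400-.5,140+(y+.5)*110/400-.5)
T=lambda x,y:(210+(x-400+.5)/4-.5,120+(y+.5)/4-.5)
X,e=tri(s,S(297,234),t,T(782,192)); print('bar',X,e)
B=np.array([.6525,-.0004,0]);R=Ro.from_euler('z',-.098).as_matrix()
b=R.T@(X-B); print('box frame',b, 'ang', np.degrees(np.arctan2(b[2]-.069,b[1]+.127)),np.hypot(b[2]-.069,b[1]+.127))
phi0=np.arctan2(b[2]-.069,b[1]+.127); j=phi0-np.radians(31.1); print('joint',j)
w=lambda a:(B+R@[0,-.127+.068*np.cos(a),.069+.068*np.sin(a)])
for a in np.linspace(phi0,np.radians(31.1),9): print(round(a,2),np.round(R.T@(w(a)-w(phi0))*100,2))
p=w(phi0); print('bar model',p)
mv((p[0],p[1],.24),-.098)
E
```

```text
bar [ 0.6352073  -0.168161    0.12621601] 0.001316531461717264
box frame [-0.00079546 -0.16864803  0.12621601] ang 126.05119927437315 0.07076885654534407
joint 1.6572110560550621
2.2 [0. 0. 0.]
1.99 [0.   1.22 0.71]
1.79 [0.   2.55 1.15]
1.58 [0.   3.95 1.3 ]
1.37 [0.   5.35 1.17]
1.16 [0.   6.69 0.75]
0.96 [0.   7.92 0.06]
0.75 [ 0.    8.98 -0.86]
0.54 [-0.    9.82 -1.99]
bar model [ 0.63615837 -0.16661716  0.12397742]
t 29.82 pos [ 0.6512 -0.0008  0.2799] yaw(x-axis) -0.098 z [ 0.006 -0.    -1.   ] op 0.0498 gf 0.0 F [0.4 0.2 0.4] q [-0.08  0.25  1.29  0.    1.6   1.59]
delta cm [ 0.11 16.65  3.99] twist -0.0
```

apply_moves([
  [0,4,0],
  [0,5,0],
  [0,5,0],
  [0,2.7,0],
  [0,0,4],
  [0,0,4],
  [0,0,2],
  [0,0,0],
], twist=[0,0,0,0,0,0,0,0], gripper=5)

```text
t: 30.82
tool_pos: [0.6319, -0.1662, 0.1732]
orientation: [-3.136, 0.154, 0.008]
force: [-1.1, 0.2, -0.1]
opening: 0.0502
gripper_force: 0.0
```

```bash
python3 - <<'E'
from h import *
mv((.6357,-.1673,.139),-.098)
E
```

```text
t 30.82 pos [ 0.6319 -0.1662  0.1732] yaw(x-axis) -0.098 z [-0.005  0.002 -1.   ] op 0.0502 gf 0.0 F [-1.1  0.2 -0.1] q [-0.34  0.32  1.4   0.    1.43  1.33]
delta cm [0.41 0.08 3.42] twist -0.0
```

apply_moves([
  [0.3,0.1,0],
  [0,0,2],
  [0,0,1.2],
  [0,0,0],
  [0,0,0],
], twist=[0,0,0,0,0])

```text
t: 31.45
tool_pos: [0.6363, -0.1681, 0.1442]
orientation: [-3.138, 0.154, 0.0]
force: [-0.3, 0.5, -0.0]
opening: 0.0497
gripper_force: 0.0
```

apply_moves([
  [0,0,0],
  [0,0,0],
  [0,0,0],
  [0,0,0],
  [0,0,0],
], twist=[0,0,0,0,0], gripper=0.4, squeeze=25)

```text
t: 32.08
tool_pos: [0.6363, -0.1677, 0.1439]
orientation: [-3.137, 0.154, 0.0]
force: [0.4, 2.8, -0.3]
opening: 0.0113
gripper_force: 25.0
```

apply_moves([
  [0,-0.6,-0.4],
  [0,-0.6,-0.3],
  [0,-0.65,-0.24],
  [0,-0.7,-0.2],
  [0,-0.7,-0.1],
  [0,-0.7,-0.05],
  [0,-0.7,0.05],
  [0,-0.7,0.1],
], twist=[0,0,0,0,0,0,0,0])

```text
t: 33.08
tool_pos: [0.6424, -0.1155, 0.1576]
orientation: [3.136, -0.155, 0.004]
force: [0.6, -4.4, 4.5]
opening: 0.0112
gripper_force: 25.0
```

```bash
python3 - <<'E'
from h import *
mv((.6363+.1*.0535,-.1677+.0535*.995,.1439+.0117),-.098)
E
```

```text
t 33.08 pos [ 0.6424 -0.1155  0.1576] yaw(x-axis) -0.098 z [ 0.003 -0.002 -1.   ] op 0.0112 gf 25.0 F [ 0.6 -4.4  4.5] q [-0.26  0.32  1.43 -0.    1.39  1.41]
delta cm [-0.09 -0.1   0.2 ] twist -0.0
```

Tracking well; continuing round the arc.

apply_moves([
  [0,-0.7,0.2],
  [0,-0.7,0.3],
  [0,-0.65,0.35],
  [0,-0.6,0.4],
  [0,-0.55,0.45],
  [0,-0.5,0.5],
  [0,-0.4,0.55],
  [0,0,0],
], twist=[0,0,0,0,0,0,0,0])

```text
t: 34.08
tool_pos: [0.6463, -0.0733, 0.1274]
orientation: [-3.137, 0.153, -0.002]
force: [7.0, -1.6, -1.4]
opening: 0.0113
gripper_force: 25.0
```

apply_moves([
  [0,-0.3,0.5],
  [0,-0.2,0.4],
  [0,0,0.3],
  [0,0,0],
], twist=[0,0,0,0])

```text
t: 34.58
tool_pos: [0.6476, -0.07, 0.1207]
orientation: [3.136, -0.154, 0.006]
force: [-7.5, -4.6, 28.3]
opening: 0.0111
gripper_force: 25.0
```

```bash
python3 - <<'E'
from h import *
st()
B=np.array([.6525,-.0004,0]);R=Ro.from_euler('z',-.098).as_matrix()
print('expect',B+R@[0,-.069,.104+.019])
a=grab('side','side7');b=grab('top','top7')
cv2.imwrite('pics/c8.png',cv2.resize(a['frame'][110:230,220:340,::-1],(500,500),interpolation=cv2.INTER_CUBIC))
E
```

```text
t 34.58 pos [ 0.6476 -0.07    0.1207] yaw(x-axis) -0.098 z [ 0.004 -0.002 -1.   ] op 0.0111 gf 25.0 F [-7.5 -4.6 28.3] q [-0.19  0.35  1.47 -0.    1.32  1.48]
expect [ 0.64574882 -0.06906893  0.123     ]
```

View pics/c8.png

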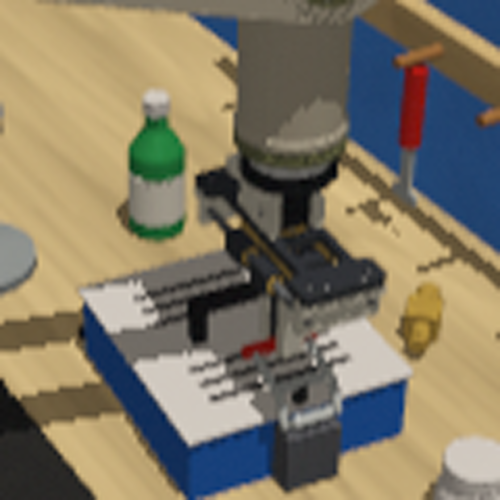

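apply_moves([
  [0,0,-0.2],
  [0,0,0],
  [0,0,0],
], twist=[0,0,0], gripper=3.5)

```text
t: 35.05
tool_pos: [0.645, -0.0684, 0.1164]
orientation: [-3.137, 0.154, 0.005]
force: [-0.3, 0.1, -0.2]
opening: 0.0338
gripper_force: 0.0
```

apply_moves([
  [0,0,0],
  [0,0,-2],
  [0,0,-4],
  [0,0,-4],
  [0,0,-5],
  [0,0,-5],
  [0,0,-4],
  [0,0,0],
], twist=[0,0,0,0,0,0,0,0])

```text
t: 36.05
tool_pos: [0.6475, -0.0693, 0.3652]
orientation: [3.137, -0.154, 0.016]
force: [0.5, 0.4, -0.2]
opening: 0.0352
gripper_force: 0.0
```

```bash
python3 - <<'E'
from h import *
st()
a=grab('side','side8');b=grab('top','top8')
A=cv2.resize(a['frame'][80:230,150:300,::-1],(400,400),interpolation=cv2.INTER_CUBIC)
B=cv2.resize(b['frame'][165:265,110:210,::-1],(400,400),interpolation=cv2.INTER_CUBIC)
im=np.hstack([A,B]);im=np.clip((im/255.)**0.8*255,0,255).astype('uint8')
cv2.imwrite('pics/c9.png',im)
E
```

```text
t 36.05 pos [ 0.6475 -0.0693  0.3652] yaw(x-axis) -0.098 z [ 0.01  -0.002 -1.   ] op 0.0352 gf 0.0 F [ 0.5  0.4 -0.2] q [-0.19  0.25  1.14  0.    1.75  1.48]
```

View pics/c9.png

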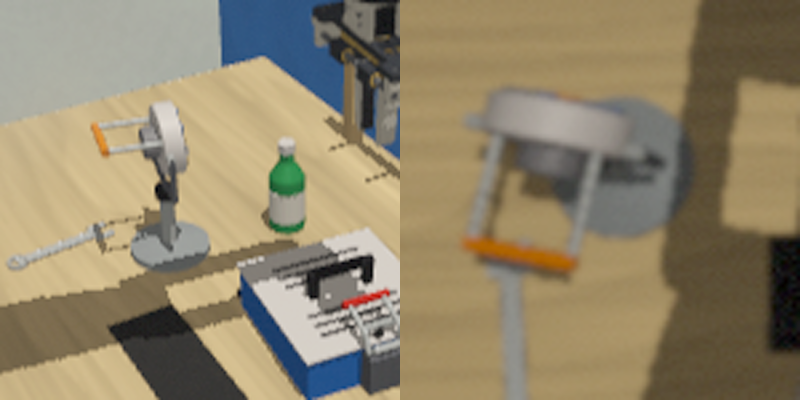

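The clamp bar is down on the lid at side crop (367,298). The fan bar ends are at side (93,124)/(105,153) and top (463,242)/(577,266). The fan foot is at side (170,243) and top (628,167).

```bash
cat > fan.py <<'E'
from h import *
def head(P,sw,ti): # Rz(sw)*Ry(ti): positive tilt blows down
    return Ro.from_euler('ZY',[sw,ti])
E
python3 - <<'E'
from fan import *
from scipy.optimize import least_squares
s=load('side8');t=load('top8')
S=lambda x,y:(150+(x+.5)*150/400-.5,80+(y+.5)*150/400-.5)
T=lambda x,y:(110+(x-400+.5)/4-.5,165+(y+.5)/4-.5)
L,e1=tri(s,S(94,125),t,T(465,243)); Rr,e2=tri(s,S(104,152),t,T(575,265)); print('bar ends',L,e1,Rr,e2,'len',np.linalg.norm(L-Rr)); M=(L+Rr)/2; print('mid',M)
F,e=tri(s,S(170,243),t,T(628,168)); print('foot',F,e)
# least squares: P(x,y), sw, ti
def pts(v):
    r=head(None,v[2],v[3]); return r.apply([[-.085,.04,.02],[-.085,-.04,.02],[-.085,0,.02]])+[v[0],v[1],.19]
def res(v):
    P=pts(v); F=[v[0],v[1],.02]
    return np.r_[(proj(s,P[:2])-[S(94,125),S(104,152)]).ravel(),(proj(t,P[:2])-[T(465,243),T(575,265)]).ravel(),(proj(s,[F])-[S(170,243)]).ravel(),(proj(t,[F])-[T(628,168)]).ravel()]
o=least_squares(res,[F[0],F[1],0.3,0]); v=o.x; print('P',np.round(v,4),np.round(o.fun,1))
B=np.array([.6525,-.0004,.065]); d=B-[v[0],v[1],.19]
sw=np.arctan2(d[1],d[0]); ti=np.arctan2(-d[2],np.hypot(d[0],d[1])); print('target world sw',sw,'tilt',ti)
print('bar now',pts(v)[2],'bar goal',pts([v[0],v[1],sw,ti])[2])
E
```

```text
bar ends [0.45935558 0.34678427 0.20947319] 0.001495107548826951 [0.44258976 0.26910226 0.210051  ] 0.0006241542986980953 len 0.079472768795607
mid [0.45097267 0.30794327 0.2097621 ]
foot [0.53346939 0.28403316 0.01713886] 0.0004084712040079051
P [ 0.5327  0.2854 -0.2482  0.0163] [ 0.2 -0.3 -0.4  0.   0.5 -0.7  0.5  0.5 -0.4 -0.7 -0.6  0.1]
target world sw -1.1739908124505984 tilt 0.383435221898002
bar now [0.45067753 0.3061865  0.21138558] bar goal [0.50517201 0.35119062 0.24034692]
```

apply_moves([
  [-2.9,-4.4,0],
  [-2.9,-4.4,0],
  [-2.9,-4.4,0],
  [-2.9,-4.4,0],
  [-2.9,-4.4,0],
  [-2.9,-4.4,0],
  [-2.9,-4.4,0],
  [-2.9,-4.4,0],
], twist=[0,0,0,0,0,0,0,0], gripper=5)

```text
t: 37.15
tool_pos: [0.448, 0.3049, 0.3563]
orientation: [3.136, -0.154, -0.004]
force: [0.9, 0.1, 0.8]
opening: 0.0499
gripper_force: 0.0
```

apply_moves([
  [0,0,0],
  [0,0,0],
  [0,0,0],
  [0,0,0],
  [0,0,0],
  [0,0,0],
  [0,0,0],
  [0,0,0],
], twist=[-0.178,-0.178,-0.178,-0.178,-0.178,-0.178,-0.178,-0.178])

```text
t: 38.15
tool_pos: [0.449, 0.3035, 0.3562]
orientation: [-2.47, -1.94, 0.005]
force: [0.1, -0.6, -0.2]
opening: 0.0498
gripper_force: 0.0
```

```bash
python3 - <<'E'
from h import *
mv((.4507,.3066,.221),1.323)
E
```

```text
t 38.15 pos [0.449  0.3035 0.3562] yaw(x-axis) 1.332 z [-0.003 -0.002 -1.   ] op 0.0498 gf 0.0 F [ 0.1 -0.6 -0.2] q [ 0.5  -0.04  1.46  0.    1.72  0.74]
delta cm [ 0.37  0.12 13.52] twist 0.009
```

apply_moves([
  [0.3,0.1,3],
  [0,0,4],
  [0,0,3],
  [0,0,2],
  [0,0,1.2],
  [0,0,0],
  [0,0,0],
], twist=[0,0,0,0,0,0,0])

```text
t: 39.02
tool_pos: [0.452, 0.3069, 0.2274]
orientation: [2.476, 1.933, 0.003]
force: [-0.2, -0.1, 0.9]
opening: 0.0499
gripper_force: 0.0
```

apply_moves([
  [0,0,0],
  [0,0,0],
  [0,0,0],
  [0,0,0],
  [0,0,0],
], twist=[0,0,0,0,0], gripper=0.4, squeeze=25)

```text
t: 39.65
tool_pos: [0.4517, 0.3065, 0.2261]
orientation: [2.476, 1.933, 0.001]
force: [1.1, -0.7, -0.3]
opening: 0.0115
gripper_force: 25.0
```

```bash
python3 - <<'E'
from fan import *
s,R=st()
P=np.array([.5327,.2854,.19]); N=10
# start from measured grip; TCP sits dz above bar
f=lambda sw,ti:P+head(0,sw,ti).apply([-.085,0,.02])
sw0,ti0=-.2482,.0163; sw1,ti1=-1.174,.3834
off=s['tool_pos']-f(sw0,ti0); print('off',off)
pos=s['tool_pos'];yaw=np.arctan2(R[1,0],R[0,0])
for i in range(1,N+1):
    u=i/N; q=f(sw0+(sw1-sw0)*u,ti0+(ti1-ti0)*u)+off
    d=q-pos; c,sn=np.cos(yaw),np.sin(yaw)
    print(np.round(100*np.array([c*d[0]+sn*d[1],sn*d[0]-c*d[1],-d[2]]),2))
    pos=q; yaw-=.926/N
E
```

```text
t 39.65 pos [0.4517 0.3065 0.2261] yaw(x-axis) 1.326 z [ 0.001  0.    -1.   ] op 0.0115 gf 25.0 F [ 1.1 -0.7 -0.3] q [ 0.5  -0.01  1.66 -0.    1.48  0.75]
off [0.00102205 0.00034527 0.0147285 ]
[ 0.77  0.12 -0.31]
[ 0.77  0.13 -0.31]
[ 0.76  0.14 -0.3 ]
[ 0.74  0.15 -0.3 ]
[ 0.73  0.16 -0.29]
[ 0.72  0.17 -0.29]
[ 0.71  0.18 -0.28]
[ 0.69  0.19 -0.28]
[ 0.68  0.2  -0.27]
[ 0.66  0.21 -0.27]
```

apply_moves([
  [0.77,0.12,-0.31],
  [0.77,0.13,-0.31],
  [0.76,0.14,-0.3],
  [0.74,0.15,-0.3],
  [0.73,0.16,-0.29],
  [0,0,0],
], twist=[0.093,0.093,0.093,0.093,0.093,0])

```text
t: 40.4
tool_pos: [0.4707, 0.3403, 0.2408]
orientation: [-2.849, -1.31, 0.005]
force: [-10.5, 11.1, 2.5]
opening: 0.0114
gripper_force: 24.9
```

apply_moves([
  [0.72,0.17,-0.29],
  [0.71,0.18,-0.28],
  [0.69,0.19,-0.28],
  [0.68,0.2,-0.27],
  [0.66,0.21,-0.27],
  [0,0,0],
  [0,0,0],
], twist=[0.093,0.093,0.093,0.093,0.093,0,0])

```text
t: 41.28
tool_pos: [0.5041, 0.3578, 0.258]
orientation: [-3.069, -0.622, -0.004]
force: [-9.3, 21.4, 9.5]
opening: 0.011
gripper_force: 25.0
```

```bash
python3 - <<'E'
from h import *
mv((.5052+.0010,.3512+.0003,.2403+.0147),.40)
E
```

```text
t 41.27 pos [0.5041 0.3578 0.258 ] yaw(x-axis) 0.4 z [ 0.001  0.011 -1.   ] op 0.011 gf 25.0 F [-9.3 21.4  9.5] q [0.53 0.17 1.42 0.01 1.55 1.7 ]
delta cm [-0.06  0.66  0.3 ] twist 0.0
```

apply_moves([
  [0,0,0],
  [0,0,0],
  [0,0,0],
  [0,0,0],
], twist=[0,0,0,0], gripper=4)

```text
t: 41.78
tool_pos: [0.5057, 0.3512, 0.2545]
orientation: [3.08, 0.617, -0.001]
force: [-0.4, -0.7, -0.6]
opening: 0.0394
gripper_force: 0.0
```

apply_moves([
  [0,0,-3],
  [0,0,-5],
  [0,0,-5],
  [0,5,0],
  [0,6,0],
  [0,6,0],
  [0,3,0],
  [0,0,0],
], twist=[0,0,0,0,0,0,0,0])

```text
t: 42.78
tool_pos: [0.5836, 0.1645, 0.3845]
orientation: [3.081, 0.611, -0.001]
force: [-0.1, 1.5, 0.3]
opening: 0.04
gripper_force: 0.0
```

```bash
python3 - <<'E'
from h import *
st()
a=grab('side','side9');b=grab('top','top9')
A=cv2.resize(a['frame'][80:200,150:270,::-1],(400,400),interpolation=cv2.INTER_CUBIC)
B=cv2.resize(b['frame'][145:245,110:210,::-1],(400,400),interpolation=cv2.INTER_CUBIC)
im=np.hstack([A,B]);im=np.clip((im/255.)**0.8*255,0,255).astype('uint8')
cv2.imwrite('pics/c10.png',im)
for n,c in(('s',a),('t',b)):
    h=cv2.cvtColor(c['frame'],cv2.COLOR_RGB2HSV); m=cv2.inRange(h,(8,180,120),(18,255,255)); m[:80]=0; m[250:]=0; m[:,240:]=0
    k,l,s,cc=cv2.connectedComponentsWithStats(m); print(n,[(s[i].tolist(),np.round(cc[i],1).tolist()) for i in range(1,k) if s[i,4]>15])
E
```

```text
t 42.77 pos [0.5836 0.1645 0.3845] yaw(x-axis) 0.392 z [-0.001 -0.001 -1.   ] op 0.04 gf 0.0 F [-0.1  1.5  0.3] q [ 0.19  0.14  1.23 -0.    1.78  1.37]
s []
t []
```

View pics/c10.png

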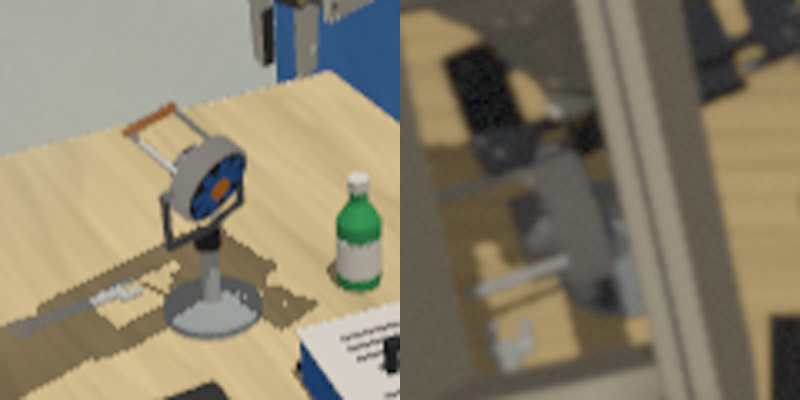

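Side view: the fan has turned and tilted toward the box, bar at (150,120). The arm hides it in the top view, so I'm moving the arm clear and measuring.

apply_moves([
  [-2,4.5,0],
  [-2,4.5,0],
  [-2,4.5,0],
  [-2,4.5,0],
  [-2,4.5,0],
  [-2,4.5,0],
  [-2,4.5,0],
  [0,0,0],
], twist=[0,0,0,0,0,0,0,0])

```text
t: 43.88
tool_pos: [0.5749, -0.1792, 0.3845]
orientation: [3.081, 0.614, -0.001]
force: [0.1, 0.3, 0.2]
opening: 0.0399
gripper_force: 0.0
```

```bash
python3 - <<'E'
from h import *
st()
for n,k in(('side','s'),('top','t')):
    c=grab(n,n+'10')
    h=cv2.cvtColor(c['frame'],cv2.COLOR_RGB2HSV); m=cv2.inRange(h,(5,200,90),(17,255,255)); m[:80]=0; m[250:]=0; m[:,250:]=0
    q,l,s,cc=cv2.connectedComponentsWithStats(m)
    for i in range(1,q):
        if s[i,4]>12:
            p=np.argwhere(l==i)[:,::-1].astype(np.float32); r=cv2.minAreaRect(p); print(k,s[i].tolist(),np.round(cc[i],1).tolist(),np.round(cv2.boxPoints(r),1).tolist())
a=load('side10');b=load('top10')
A=cv2.resize(a['frame'][80:200,150:270,::-1],(400,400),interpolation=cv2.INTER_CUBIC)
B=cv2.resize(b['frame'][145:245,110:210,::-1],(400,400),interpolation=cv2.INTER_CUBIC)
im=np.hstack([A,B]);im=np.clip((im/255.)**0.8*255,0,255).astype('uint8')
cv2.imwrite('pics/c11.png',im)
E
```

```text
t 43.88 pos [ 0.5749 -0.1792  0.3845] yaw(x-axis) 0.393 z [-0.001 -0.    -1.   ] op 0.0399 gf 0.0 F [0.1 0.3 0.2] q [-0.39  0.12  1.24 -0.    1.78  0.79]
s [191, 111, 11, 7, 17] [196.2, 114.4] [[190.8000030517578, 116.69999694824219], [201.0, 111.0], [201.8000030517578, 112.4000015258789], [191.60000610351562, 118.0999984741211]]
s [214, 134, 5, 5, 13] [215.8, 136.1] [[213.0, 137.0], [216.5, 133.5], [218.0, 135.0], [214.5, 138.5]]
t [113, 195, 12, 26, 92] [118.7, 207.8] [[112.0, 195.39999389648438], [115.5999984741211, 194.0], [125.69999694824219, 219.3000030517578], [122.0999984741211, 220.8000030517578]]
```

View pics/c11.png

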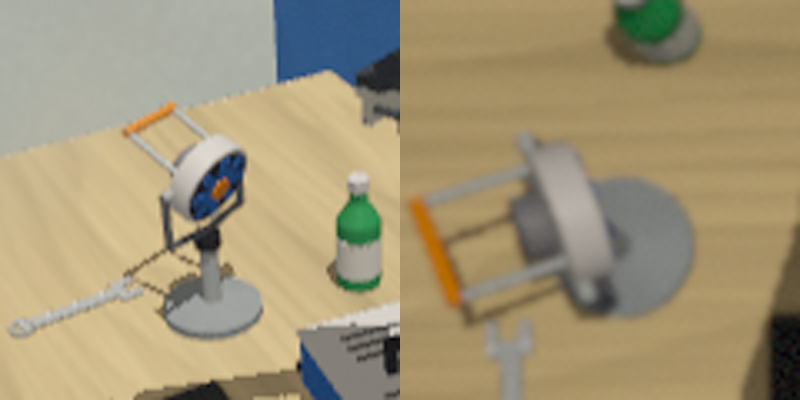

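The fan now points down toward the box. Bar ends are at side crop (126,132)/(173,106) and top crop (455,303)/(416,200).

```bash
cat >> fan.py <<'E'
from scipy.optimize import least_squares
def solve(s,t,so,to):
    P=np.array([.5327,.2854,.19])
    pts=lambda v:head(0,v[0],v[1]).apply([[-.085,.04,.02],[-.085,-.04,.02],[-.085,0,.02]])+P
    res=lambda v:np.r_[(proj(s,pts(v)[:2])-so).ravel(),(proj(t,pts(v)[:2])-to).ravel()]
    o=least_squares(res,[-1.1,.3]); v=o.x; print('sw,tilt',np.round(v,3),np.round(o.fun,1))
    M=np.mean([tri(s,so[i],t,to[i])[0] for i in(0,1)],axis=0); print('bar mid tri',np.round(M,4),'model',np.round(pts(v)[2],4))
    print('box_mid in fan',np.round(head(0,*v).inv().apply(np.array([.6525,-.0004,.065])-P),4))
E
python3 - <<'E'
from fan import *
s=load('side10');t=load('top10')
S=lambda x,y:(150+(x+.5)*.3-.5,80+(y+.5)*.3-.5)
T=lambda x,y:(110+(x-400+.5)/4-.5,145+(y+.5)/4-.5)
solve(s,t,np.array([S(172,107),S(127,132)]),np.array([T(417,201),T(454,302)]))
E
```

```text
sw,tilt [-1.216  0.317] [ 1.2  0.8 -0.8  1.1  1.9 -1.1  1.5  0.7]
bar mid tri [0.5068 0.3588 0.2379] model [0.5068 0.3553 0.2355]
box_mid in fan [ 0.3331  0.0131 -0.0224]
```

```bash
python3 - <<'E'
from fan import *
s=load('side10');t=load('top10')
S1=lambda x,y:(150+(x+.5)*.3-.5,80+(y+.5)*.3-.5); T1=lambda x,y:(110+(x-400+.5)/4-.5,145+(y+.5)/4-.5)
S0=lambda x,y:(150+(x+.5)*.375-.5,80+(y+.5)*.375-.5); T0=lambda x,y:(110+(x-400+.5)/4-.5,165+(y+.5)/4-.5)
o0=[(s,S0(94,125)),(s,S0(104,152)),(t,T0(465,243)),(t,T0(575,265))]
o1=[(s,S1(172,107)),(s,S1(127,132)),(t,T1(417,201)),(t,T1(454,302))]
foot=[(s,S0(170,243)),(t,T0(628,168)),(s,S1(213,306)),(t,T1(630,247))]
bar=np.array([[-.085,.04,.02],[-.085,-.04,.02]]*2)
def res(v,free):
    P=np.array([v[0],v[1],.19]); r=[]
    for ob,a in((o0,v[2:4]),(o1,v[4:6])):
        X=head(0,*a).apply(bar)+P
        r+=[proj(c,[x])[0]-np.array(u) for (c,u),x in zip(ob,X)]
    r+=[0.5*(proj(c,[[v[0],v[1],.02]])[0]-np.array(u)) for c,u in foot]
    H=head(0,*v[4:6]).apply([free,0,0])+P; r.append(proj(s,[H])[0]-[215.8,136.1])
    return np.concatenate(r)
for hub in(.015,.026):
    o=least_squares(res,[.5327,.2854,-.25,0,-1.2,.3],args=(hub,)); v=o.x; print(np.round(v,4)); print(np.round(o.fun.reshape(-1,2),1).tolist())
    P=np.array([v[0],v[1],.19])
    for B in([.6525,-.0004,.065],):print('box_mid in fan',np.round(head(0,*v[4:6]).inv().apply(np.array(B)-P),4))
    d=np.array(B)-P; print('goal',np.arctan2(d[1],d[0]),np.arctan2(-d[2],np.hypot(*d[:2])))
mv((.5068,.3588,.36),.393)
E
```

```text
[ 0.5351  0.2891 -0.2236 -0.0145 -1.1774  0.3312]
[[0.2, 0.0], [0.1, 0.3], [0.1, -0.8], [0.2, -0.3], [0.6, 0.2], [-0.7, 0.7], [0.5, -0.9], [1.2, 0.4], [-0.1, -0.7], [-0.9, -0.3], [-0.2, -1.0], [-1.1, -0.2], [-2.9, -1.3]]
box_mid in fan [ 0.3361 -0.0026 -0.0166]
goal -1.1856974302060437 0.380595915343522
[ 0.5347  0.2899 -0.2163 -0.011  -1.18    0.3319]
[[-0.1, 0.0], [0.0, 0.2], [0.0, -0.5], [0.2, -0.2], [0.5, 0.2], [-0.9, 0.6], [0.3, -0.8], [0.8, 0.5], [-0.2, -0.7], [-1.0, -0.3], [-0.3, -1.0], [-1.2, -0.1], [-1.0, 0.3]]
box_mid in fan [ 0.3369 -0.0017 -0.0161]
goal -1.1853409955786485 0.37967066607913486
t 43.98 pos [ 0.5753 -0.1764  0.3849] yaw(x-axis) 0.396 z [-0.     0.001 -1.   ] op 0.04 gf 0.0 F [ 0.6 -0.5  0.1] q [-0.38  0.12  1.24  0.    1.78  0.79]
delta cm [ 14.33 -52.02   2.53] twist 0.003
```

```bash
python3 - <<'E'
from h import *
R=Ro.from_euler('z',-.098).as_matrix();B=np.array([.6525,-.0004,0])
for j in(0,.1,.2):
    a=np.radians(31.1)+j; X=B+R@[0,-.127+.068*np.cos(a),.069+.068*np.sin(a)]
    for n in('side','top'): print(j,n,np.round(proj(load(n+'10'),[X])[0],1))
for n in('side','top'):
    c=load(n+'10');h=cv2.cvtColor(c['frame'],cv2.COLOR_RGB2HSV); m=cv2.inRange(h,(0,180,80),(4,255,255))|cv2.inRange(h,(176,180,80),(180,255,255))
    q,l,s,cc=cv2.connectedComponentsWithStats(m); print(n,[(s[i].tolist(),np.round(cc[i],1).tolist()) for i in range(1,q) if s[i,4]>15 and 200<cc[i][0]<340])
E
```

```text
0 side [286.3 191.8]
0 top [272.5 166.2]
0.1 side [286.9 191.1]
0.1 top [273.8 165.9]
0.2 side [287.6 190.6]
0.2 top [275.2 165.6]
side [([316, 131, 6, 14, 56], [318.6, 138.5]), ([278, 189, 18, 6, 32], [286.7, 191.6])]
top [([272, 158, 4, 19, 47], [273.2, 167.4])]
```

```bash
python3 -c "
from plant import robot
print(robot.close_job())"
```

```text
the job is handed in; nothing more can be done
None
```

The job is handed in, with no verdict returned: by my last camera measurements the three parts present (regbody, fitting, first stage; no cover) are in the box, the lid is seated, the clamp is down within about 0.06 rad, and the fan's aim is about 2 mm sideways and 16 mm vertically off the middle of the box.

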